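# Fold the label scale's display mast down for packing

## Task

The label-printing scale is going back into its foam packing, so its raised display mast has to be folded down: press the ratchet pawl's thumb paddle right down so that the pawl is free, then push the mast down past the ratchet teeth until it lies fully down on its rest, and leave it there with the pawl still free. Only press and push with the fingertips or the outside of the fingers: do not raise the mast, and leave the things lying on and around the scale where they are.

Things in the scene. Friction and masses are not known exactly. Their poses are not given: they have to be found in the camera images.
- scale: Beige label scale, fixed, yaw within 0.3 rad. Origin on the counter; x points away from the robot, y to its left, z up. Housing and platter: x 45 to 375, y -185 to 185, top 105 mm. Along its near edge, centred on x = 0: bracket y -205 to -5, 85 mm high; cheek plates x -23 to 23, y -141 to -25, to 130 mm (ears at y -115 to 160 mm); rubber rest post for the mast at y 60, 97 mm high.
- mast (a joint): Angle of the display mast above level, rad: 0 = folded on its rest towards the scale's +y (lower stop), 1.2 = upper stop; starts at 0.72 to 0.97. Stiff hinge: stays where left; with the pawl free up to 1 N m pushes it down. With the pawl engaged it can sag only to about 0.70, where a tooth catches it (a second tooth at about 0.28); raising is not blocked.
- mast_hinge (a point): Mast hinge centre, x 0, y -60, z 115 mm in the scale's frame; hinge axis = scale x. Turns with the mast: y runs along it to the display head, z out of its upper side. Beige column 24 mm thick (x), 36 mm across (z), then display head 30 mm thick, 100 mm across (z -50 to 50), y 145 to 220 mm. The steel ratchet teeth on the hub reach 48 mm from the hinge.
- mast_edge (a point): Middle of the display head's upper edge face (30 x 75 mm), a good place to push: y 182.5, z 50 mm from mast_hinge in its axes, which this point shares. 165 mm above the counter when folded.
- pawl (a joint): Angle of the pawl rocker, rad: 0 = engaged in the ratchet (start), 0.35 = paddle pressed right down (stop). Clear of the teeth above about 0.2. Stiff pivot: it stays where it is left, so the paddle need not be held. About 2 N on the paddle moves it.
- pawl_paddle (a point): Middle of the top of the pawl's thumb paddle, dark steel, 32 mm (x) by 40 mm (y), at the rocker's end away from the mast: x 0, y -170, z 172 mm in the scale's frame when engaged. The rocker turns about the scale's x at y -115, z 151 mm: pressed, this point goes 20 mm down and 4 mm towards -y. The point moves and tilts with it.
- roll: Bystander: roll of white labels standing on end on the counter, 70 mm across, 50 mm high; origin at the centre of its underside.
- carton: Bystander: small cardboard box, 60 x 90 x 45 mm (its x, y, z), on the counter; origin at the centre of its underside.
- jar: Bystander: grey jar with a steel cap, 60 mm across, 75 mm high, on the counter at the scale's +y end; origin at the centre of its underside.
- wrench: Bystander: steel wrench, 170 mm long, lying on the platter; origin at the underside of its middle.

How it is judged:
By the outcome, as a careful person would: the job done as asked, in the order asked, and still so for the second after the job is handed in, with the robot touching nothing.
It also fails if it takes over 48 s, if anything falls off the work surface, if the arm or the gripper's body presses on something with over 40 N, if the wrist force passes 120 N, or if a joint passes its speed limit or range.

## Robot

A 6-joint arm with a two-finger parallel gripper is mounted at the origin on the work surface. World frame = base frame: x ahead of the robot, y to its left, z up, the work surface at z = 0. Lengths are in m, angles in degrees, forces in N, time in s.
With the tool pointing down it reaches from about 0.3 to 0.75 m from the base axis. Payload 8.5 kg.
Tool frame: the origin (TCP) lies at the very end of the fingers, on their centre line; the grasp point (between the pads) lies 19 mm behind it; z points along the fingers, y is the line along which they close (so a half turn about z gives the same grasp; the last joint's range is limited). The gripper opens to 85 mm and grips with 20 to 120 N. Pads are 22 mm wide; open, the fingers measure 114 mm over their backs; the gripper's body (76 mm by 85 mm) begins 54 mm behind the grasp point. The pads swing forward as they close: fully open they stand 13 mm farther back than shut.
Start: joints at [55.961, 21.807, 74.336, -0, 83.858, -12.336], TCP at [0.203, 0.511, 0.231] pointing down, gripper open.
Joint ranges: [-178.18, 178.18], [-50.72, 133.34], [12.68, 142.11], [-81.47, 261.47], [9.98, 163.14], [-165.26, 165.26]. Speed limits (degrees/s): [136.94, 136.94, 180, 180, 180, 180].

## Interface

Orientations are given as a 3x3 rotation matrix whose columns are the frame's x, y, z axes.
In Python, from rig import observe, cams, ticket gives the robot as it stands.
- The arm moves only by the tool move_arm, never from a script. Its arguments are lists of equal length, an entry for each row: "jaw": the finger opening in cm, from 0 to 8.54; "dp": the shift along the tool's x, y, z in cm, a list of three; "turn": the turn, a rotation vector about the tool's x, y, z in rad, a list of three. In form: {"jaw": [jaw, ...], "dp": [[tx, ty, tz], ...], "turn": [[wx, wy, wz], ...]}. A call has 1 to 12 rows; each row shifts and turns the commanded pose from where the row before left it, along the tool's axes as they then stand; what a row does not reach is not made up. A row lasts 1/12 s, in which the tool goes at most 41.7 mm and 7.16 degrees, less where a joint would pass 70% of its speed; a pose out of reach is approached as far as the arm can. A call is refused whole if a number of a shift passes 4.17 or a number of a turn 0.125, either way. A call with a gripper value outside its range is refused whole. The fingers move at their own pace and stop on an object; "force" is the grip in N (left out, the last holds). Time passes only in rows, so rows that do not move let the fingers close. It gives the time, the measured TCP pose, the force, the opening and the grip force at its end, in the units of the state.
- observe(): the state, without advancing time (a new reading comes with each control period).
- cams.get_image(name): name is "scene" or "top" or "wrist"; returns (picture, depth): 480x640x3 uint8, red, green, blue; 480x640 float32, m along the optical axis (not along the pixel's ray), 0 where there is no reading.
- cams.calibration(name): a dict with "vertical_fov" (degrees; the focal length in pixels is half the picture's height over the tangent of half this angle, whatever the lens; pixels are square), "cx", "cy" (the principal point, pixels), "view" (4x4, takes a point from world to camera coordinates); the wrist camera has in their place "tool_from_camera" (4x4, takes a point from camera to tool coordinates, whose origin is the TCP and whose axes are the flange's). Camera axes: x right, y up, looking along -z (the intrinsics and any distortion apply to the point x, -y, -z); pixel columns grow to the right and rows downward; lengths in m; the calibration is good to about 2 mm. The wrist camera is an equidistant fisheye: a pixel r from the principal point sees the ray r / f radians off the axis. A picture is of the moment at which its call begins: read the wrist's pose just before it. calibration takes no time and is no camera call.
- ticket.close_job(): hands the job in; it is judged then, once.
Trained networks look in the newest picture that a camera, given by its name, has taken for a name from the list of things; names that differ only in an ending like _2 or _b are one class to them, and where a whole thing is asked for, a point or a joint stands for the part that bears it (a point fixed in the world has none). Each returns a list of dicts, best first, with "p" (0 to 1); they miss things now and then, are a little off and sometimes report something else, mostly with a low value. They report only what shows in the picture. A call takes as long as a camera call.
- cams.spot_in(camera, query): "box" ([centre column, centre row, width, height] as shares, 0 to 1, of the picture: columns of its width, rows of its height, round what is visible of it).
- cams.outline_of(camera, query): "mask" (480x640 bool, what is visible of it) and "box" ([centre column, centre row, width, height] as shares, 0 to 1, of the picture: columns of its width, rows of its height, round what is visible of it).
- cams.mark_of(camera, query): "location" ([column, row] as shares, 0 to 1, of the picture: columns of its width, rows of its height: a listed point, or the origin of a listed thing).
The state is a dict: "time_s": time; "q": joint angles; "qvel": joint speeds; "joint_efforts": joint torques, N m; "position": TCP position; "tool_rot": TCP orientation; "ft_force": force on the tool from outside, world axes, zero at the start; "wrist_torque": the same for the moment, N m; "grip_width": finger opening in m; "gripper_force": force on a finger pad.
Only numpy, scipy, OpenCV 4.12 (cv2) and the standard library are available. Lean on these libraries where they do the work, as an engineer would, in place of code of your own. Each camera call takes 0.05 s, during which the arm holds its last target. There are 200 camera calls.

## Working session

There is one attempt and no reset: what is moved stays moved. The work goes in short steps, Python scripts to look and compute and a tool call to move; the robot and the scene stay as the last step left them, time stands still between calls to the robot, and variables do not carry over. Pictures are saved under pics/ and viewed, at most 10 in all, crops included, and the job is handed in when it is done.

Besides the shell and the picture viewer there is one more tool, called after "Request:" as name(argument=value, ...), one argument or row to a line, values as JSON. move_arm: Moves the arm, as the interface text tells. Its arguments: {"type":"object","properties":{"jaw":{"type":"array","items":{"type":"number"}},"dp":{"type":"array","items":{"type":"array","items":{"type":"number"}}},"turn":{"type":"array","items":{"type":"array","items":{"type":"number"}}},"force":{"type":"number"}},"required":["jaw","dp","turn"]}

```bash
mkdir -p pics; ls
cat > h.py <<'E'
import numpy as np, cv2
from rig import observe, cams, ticket
def ray_pt(name,u,v,d):
    c=cams.calibration(name); f=240/np.tan(np.radians(c['vertical_fov'])/2)
    p=np.array([(u-c['cx'])/f*d,-(v-c['cy'])/f*d,-d,1]); return (np.linalg.inv(c['view'])@p)[:3]
def proj(name,P):
    c=cams.calibration(name); f=240/np.tan(np.radians(c['vertical_fov'])/2)
    p=c['view']@np.append(P,1); return np.array([c['cx']+f*p[0]/-p[2], c['cy']-f*p[1]/-p[2]])
def save(name,fn):
    im,d=cams.get_image(name); cv2.imwrite(fn,im[:,:,::-1]); return im,d
E
python3 - <<'E'
from h import *
s=observe(); print(s['time_s'],s['position'],s['tool_rot'])
for n in('scene','top'):
    im,d=save(n,f'pics/{n}0.png'); np.save(n+'d.npy',d)
    c=cams.calibration(n); print(n,{k:v for k,v in c.items() if k!='view'},np.linalg.inv(c['view']).round(3))
    for q in('scale','mast_hinge','mast_edge','pawl_paddle','roll','carton','jar','wrench'):
        r=cams.mark_of(n,q)
        for a in r[:2]:
            u,v=a['location'][0]*640,a['location'][1]*480
            dd=d[min(479,max(0,int(v))),min(639,max(0,int(u)))]
            print(q,round(a['p'],2),round(u),round(v),ray_pt(n,u,v,dd).round(3))
print(observe()['time_s'])
E
```

```text
pics
0.0 [0.20324284 0.51074534 0.23070652] [[-9.29087706e-01  3.69858578e-01 -8.16407272e-04]
 [ 3.69859362e-01  9.29086906e-01 -1.25484907e-03]
 [ 2.94396613e-04 -1.46782072e-03 -9.99998879e-01]]
scene {'vertical_fov': 52.24975134014917, 'cx': 321.596106148518, 'cy': 238.81065007368383} [[-0.849 -0.436  0.299  0.858]
 [ 0.529 -0.7    0.48   0.514]
 [ 0.     0.566  0.825  0.825]
 [ 0.     0.     0.     1.   ]]
mast_hinge 0.86 294 139 [ 0.538 -0.101  0.155]
mast_edge 0.82 307 93 [ 0.542 -0.037  0.311]
pawl_paddle 0.74 263 88 [ 0.525 -0.247  0.172]
roll 0.91 373 190 [0.419 0.011 0.044]
roll 0.4 263 88 [ 0.526 -0.248  0.172]
carton 0.53 326 139 [0.542 0.02  0.258]
jar 0.95 359 307 [0.598 0.22  0.05 ]
wrench 0.92 225 217 [ 0.722 -0.038  0.107]
top {'vertical_fov': 46.31106856753429, 'cx': 325.41525597845185, 'cy': 238.65825011871166} [[ 0.07   0.977 -0.201  0.361]
 [-0.998  0.068 -0.017  0.088]
 [-0.003  0.201  0.98   1.215]
 [ 0.     0.     0.     1.   ]]
scale 0.9 411 281 [ 0.529 -0.084  0.006]
mast_hinge 0.77 448 276 [ 0.521 -0.13   0.16 ]
mast_edge 0.89 421 259 [ 0.525 -0.056  0.302]
pawl_paddle 0.73 515 280 [ 0.521 -0.253  0.171]
roll 0.98 379 340 [ 0.398 -0.021  0.001]
carton 0.91 471 349 [ 0.392 -0.205  0.047]
jar 0.83 284 244 [0.577 0.191 0.078]
wrench 0.68 404 182 [ 0.715 -0.045  0.116]
0.9
```

View pics/scene0.png

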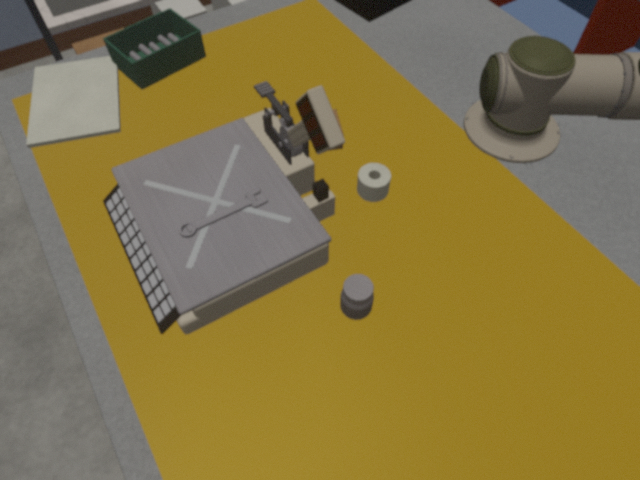

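View pics/top0.png

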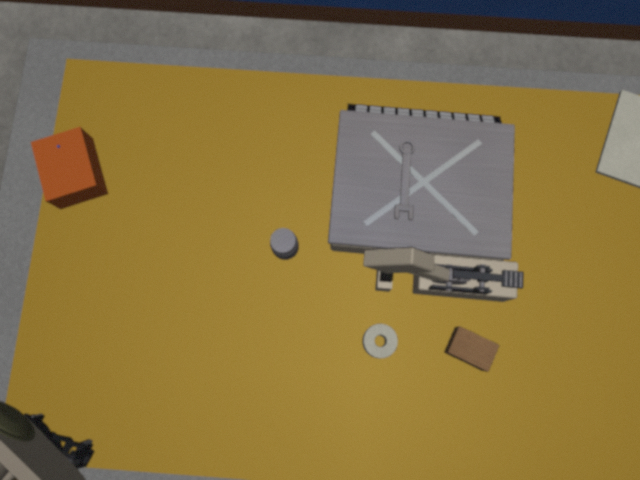

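```bash
cat > m.py <<'E'
from h import *
d=np.load('topd.npy'); c=cams.calibration('top'); f=240/np.tan(np.radians(c['vertical_fov'])/2)
v,u=np.mgrid[0:480,0:640]; P=np.stack([(u-c['cx'])/f*d,-(v-c['cy'])/f*d,-d,np.ones_like(d)],-1)@np.linalg.inv(c['view']).T
P=P[...,:3]
m=(abs(P[...,2]-.105)<.008)&(P[...,0]>.5)&(P[...,0]<1)&(P[...,1]<.15)&(P[...,1]>-.35)
n,l,st,_=cv2.connectedComponentsWithStats(m.astype(np.uint8)); k=1+st[1:,4].argmax(); pts=P[l==k]
print('z',np.median(pts[:,2])); r=cv2.minAreaRect((pts[:,:2]*1000).astype(np.float32)); print(r); print(cv2.boxPoints(r))
def blob(lo,hi,xr,yr):
    q=P[(P[...,2]>lo)&(P[...,2]<hi)&(P[...,0]>xr[0])&(P[...,0]<xr[1])&(P[...,1]>yr[0])&(P[...,1]<yr[1])]
    return q
q=blob(.155,.2,(.48,.56),(-.29,-.22)); print('paddle',len(q),q.mean(0),q.min(0),q.max(0))
q=blob(.2,.4,(.45,.6),(-.2,.1)); print('mast',len(q),q.min(0),q.max(0)); 
for a in np.arange(-.12,.02,.01):
    w=q[abs(q[:,1]-a)<.005]
    if len(w): print(a.round(2),w[:,0].min().round(3),w[:,0].max().round(3),w[:,2].max().round(3))
ds=np.load('scened.npy')
E
python3 m.py
```

```text
z 0.10697100712724494
((721.2772827148438, -86.16384887695312), (371.5729064941406, 291.742431640625), 88.78812408447266)
[[ 571.5094  -268.8236 ]
 [ 863.1865  -274.99387]
 [ 871.04517   96.49591]
 [ 579.36804  102.66617]]
paddle 405 [ 0.52212774 -0.2455324   0.17355473] [ 0.50605723 -0.26861505  0.16757659] [ 0.53860529 -0.22029394  0.17903167]
mast 1662 [ 0.51081206 -0.09637955  0.20007456] [0.54428942 0.03638134 0.32137642]
-0.1 0.518 0.533 0.202
-0.09 0.514 0.528 0.261
-0.08 0.511 0.541 0.276
-0.07 0.511 0.543 0.287
-0.06 0.511 0.542 0.3
-0.05 0.511 0.543 0.311
-0.04 0.512 0.543 0.321
-0.03 0.512 0.543 0.318
-0.02 0.512 0.544 0.31
-0.01 0.512 0.543 0.3
-0.0 0.512 0.544 0.292
0.01 0.512 0.544 0.284
```

Request:
move_arm(
  jaw=[0,0,0,0,0,0,0,0,0,0,0,0],
  dp=[
    [0,0,-4],
    [0,0,-4],
    [0,0,-4],
    [-1.67,-3.76,0],
    [-1.67,-3.76,0],
    [-1.67,-3.76,0],
    [-1.67,-3.76,0],
    [-1.67,-3.76,0],
    [-1.67,-3.76,0],
    [-1.67,-3.76,0],
    [-1.67,-3.76,0],
    [-1.67,-3.76,0],
  ],
  turn=[
    [0,0,-0.119],
    [0,0,-0.119],
    [0,0,-0.119],
    [0,0,0],
    [0,0,0],
    [0,0,0],
    [0,0,0],
    [0,0,0],
    [0,0,0],
    [0,0,0],
    [0,0,0],
    [0,0,0],
  ],
)

```text
time_s: 1.9
position: [0.3463, 0.1675, 0.3516]
tool_rot: [[-1.0, 0.021, 0.001], [0.021, 1.0, 0.0], [-0.001, 0.0, -1.0]]
ft_force: [1.1, 0.0, 0.1]
grip_width: -0.0002
gripper_force: 0.0
```

Request:
move_arm(
  jaw=[0,0,0,0,0,0,0,0,0,0,0,0],
  dp=[
    [-1.67,-3.76,0],
    [-1.67,-3.76,0],
    [-1.67,-3.76,0],
    [-1.67,-3.76,0],
    [-1.67,-3.76,0],
    [-1.67,-3.76,0],
    [-1.67,-3.76,0],
    [-1.67,-3.76,0],
    [-1.67,-3.76,0],
    [-1.67,-3.76,0],
    [0,0,0],
    [0,0,0],
  ],
  turn=[
    [0,0,0],
    [0,0,0],
    [0,0,0],
    [0,0,0],
    [0,0,0],
    [0,0,0],
    [0,0,0],
    [0,0,0],
    [0,0,0],
    [0,0,0],
    [0,0,0],
    [0,0,0],
  ],
)

```text
time_s: 2.9
position: [0.5053, -0.2118, 0.3501]
tool_rot: [[-1.0, 0.024, -0.002], [0.024, 1.0, 0.001], [0.002, 0.001, -1.0]]
ft_force: [-0.1, -0.1, 0.0]
grip_width: 0.0002
gripper_force: 0.0
```

Run:
```python
from h import *
s=observe(); print(s['time_s'],s['position'],s['tool_rot'].round(3) if hasattr(s['tool_rot'],'round') else s['tool_rot'],s['q'],s['grip_width'])
c=cams.calibration('wrist'); print(c['tool_from_camera'])
```

```text
2.9 [ 0.50528256 -0.21178811  0.35007549] [[-1.     0.024 -0.002]
 [ 0.024  1.     0.001]
 [ 0.002  0.001 -1.   ]] [-3.51266206e+01  1.86117836e+01  5.99735118e+01  3.26587598e-03
  1.01535337e+02 -1.23739100e+02] 0.0001855626798793425
[[-1.66527055e-04  9.56422795e-01  2.91985289e-01  7.44256780e-02]
 [ 9.99998982e-01  5.73065329e-04 -1.30679823e-03  5.02831963e-04]
 [-1.41717826e-03  2.91984774e-01 -9.56421917e-01 -1.43045582e-01]
 [ 0.00000000e+00  0.00000000e+00  0.00000000e+00  1.00000000e+00]]
```

Request:
move_arm(
  jaw=[0,0,0,0,0,0,0],
  dp=[
    [-1.76,-3.68,0],
    [0,0,4],
    [0,0,4],
    [0,0,4],
    [0,0,3.8],
    [0,0,0],
    [0,0,0],
  ],
  turn=[
    [0,0,0],
    [0,0,0],
    [0,0,0],
    [0,0,0],
    [0,0,0],
    [0,0,0],
    [0,0,0],
  ],
)

```text
time_s: 3.48
position: [0.5216, -0.2462, 0.1938]
tool_rot: [[-1.0, 0.021, -0.001], [0.021, 1.0, 0.001], [0.002, 0.001, -1.0]]
ft_force: [0.8, -0.9, 1.0]
grip_width: 0.0002
gripper_force: 0.0
```

Run:
```python
from h import *
s=observe(); print(s['time_s'],s['position'])
a,_=cams.get_image('scene'); b,_=cams.get_image('top')
a=cv2.resize(a[40:200,200:380],None,fx=3,fy=3,interpolation=cv2.INTER_CUBIC)[:,:400*1]
b=cv2.resize(b[190:350,380:560],None,fx=2.5,fy=2.5)
b=cv2.copyMakeBorder(b,0,480-b.shape[0],0,0,cv2.BORDER_CONSTANT)
cv2.imwrite('pics/p1.png',np.hstack([a[:, :350],b])[:,:,::-1]);
```

```text
3.4833 [ 0.5216173  -0.24616017  0.19375151]
```

View pics/p1.png

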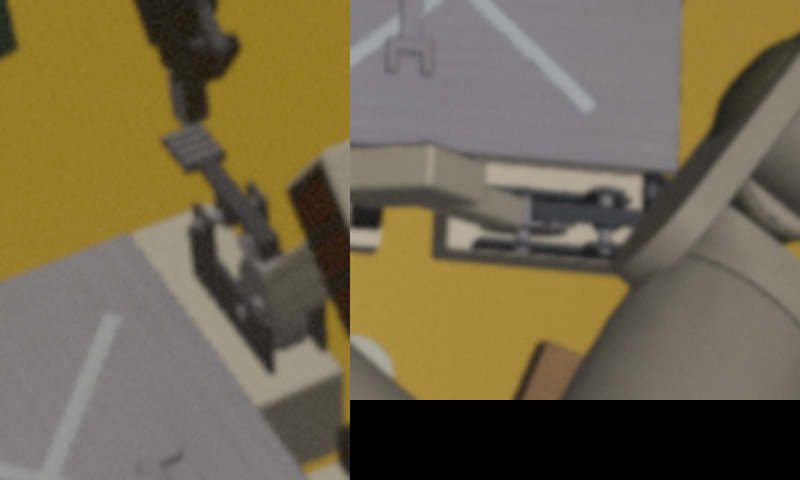

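The closed fingertips (crop about 190,115) hang right above the paddle (crop 193,145), so I press now.

Request:
move_arm(
  jaw=[0,0,0,0,0,0,0],
  dp=[
    [0,-0.2,1],
    [0,0,0.8],
    [0,0,0.6],
    [0,0,0.6],
    [0,0,0.4],
    [0,0,0],
    [0,0,0],
  ],
  turn=[
    [0,0,0],
    [0,0,0],
    [0,0,0],
    [0,0,0],
    [0,0,0],
    [0,0,0],
    [0,0,0],
  ],
)

```text
time_s: 4.17
position: [0.5217, -0.249, 0.159]
tool_rot: [[-1.0, 0.022, -0.001], [0.022, 1.0, 0.001], [0.001, 0.001, -1.0]]
ft_force: [0.2, 0.8, 1.0]
grip_width: 0.0001
gripper_force: 0.0
```

Request:
move_arm(
  jaw=[0,0,0,0],
  dp=[
    [0,0,0.3],
    [0,0,0.2],
    [0,0,0],
    [0,0,0],
  ],
  turn=[
    [0,0,0],
    [0,0,0],
    [0,0,0],
    [0,0,0],
  ],
)

```text
time_s: 4.5
position: [0.5219, -0.2493, 0.1557]
tool_rot: [[-1.0, 0.022, 0.001], [0.022, 1.0, -0.001], [-0.001, -0.001, -1.0]]
ft_force: [-4.1, 0.8, 11.4]
grip_width: -0.0005
gripper_force: 5.0
```

Request:
move_arm(
  jaw=[0,0,0,0],
  dp=[
    [0,0,0.2],
    [0,0,0.2],
    [0,0,0],
    [0,0,0],
  ],
  turn=[
    [0,0,0],
    [0,0,0],
    [0,0,0],
    [0,0,0],
  ],
)

```text
time_s: 4.83
position: [0.5222, -0.2495, 0.1546]
tool_rot: [[-1.0, 0.021, 0.004], [0.021, 1.0, -0.003], [-0.004, -0.003, -1.0]]
ft_force: [-9.0, 4.7, 30.6]
grip_width: 0.0003
gripper_force: 13.7
```

Request:
move_arm(
  jaw=[0,0,0,0,0,0],
  dp=[
    [0,0,-3],
    [0,0,-4],
    [0,0,-4],
    [0,0,-4],
    [0,0,-4],
    [0,0,0],
  ],
  turn=[
    [0,0,0],
    [0,0,0],
    [0,0,0],
    [0,0,0],
    [0,0,0],
    [0,0,0],
  ],
)

```text
time_s: 5.33
position: [0.5228, -0.2497, 0.3484]
tool_rot: [[-1.0, 0.021, 0.011], [0.021, 1.0, -0.008], [-0.011, -0.008, -1.0]]
ft_force: [0.5, -1.1, 0.9]
grip_width: -0.0002
gripper_force: 0.0
```

```bash
cat > mk.py <<'E'
from h import *
import sys
O=np.array([.526,-.080]); yaw=-.0212; R=np.array([[np.cos(yaw),-np.sin(yaw)],[np.sin(yaw),np.cos(yaw)]])
def S(x,y,z): return np.append(O+R@[x,y],z)
def edge(t,a=.1825,b=.05): return S(0,-.06+a*np.cos(t)-b*np.sin(t),.115+a*np.sin(t)+b*np.cos(t))
def pad(p,dy=0):
    y,z=-.055+dy,.021; return S(0,-.115+y*np.cos(p)-z*np.sin(p),.151+y*np.sin(p)+z*np.cos(p))
if __name__=='__main__':
    s=observe(); print(s['time_s'],s['position'])
    im,d=cams.get_image('scene'); big=cv2.resize(im[40:200,200:400],None,fx=4,fy=4,interpolation=cv2.INTER_CUBIC)[:600,:,::-1].copy()
    def dot(P,c):
        u=(proj('scene',P)-[200,40]+.5)*4; cv2.circle(big,(int(u[0]),int(u[1])),4,c,1)
    for t,c in((float(sys.argv[1]),(0,255,0)),):
        for a in(.145,.22): dot(edge(t,a),c); dot(edge(t,a,-.05),c)
    dot(pad(.35),(0,0,255)); dot(pad(0),(255,0,0))
    cv2.imwrite(sys.argv[2],big)
    for q in('mast_edge','pawl_paddle'):
        for a in cams.mark_of('scene',q)[:1]:
            print(q,a['p'],np.array(a['location'])*[640,480])
    print('pred',proj('scene',edge(float(sys.argv[1]))),proj('scene',pad(.35)),proj('scene',pad(0)))
E
python3 mk.py .88 pics/p2.png
```

```text
5.3333 [ 0.52284921 -0.24966633  0.34835918]
mast_edge 0.65 [306.624  91.488]
pawl_paddle 0.89 [262.976  93.6  ]
pred [307.59329588  92.997873  ] [263.63494904  93.91850439] [263.53068747  87.04704753]
```

View pics/p2.png

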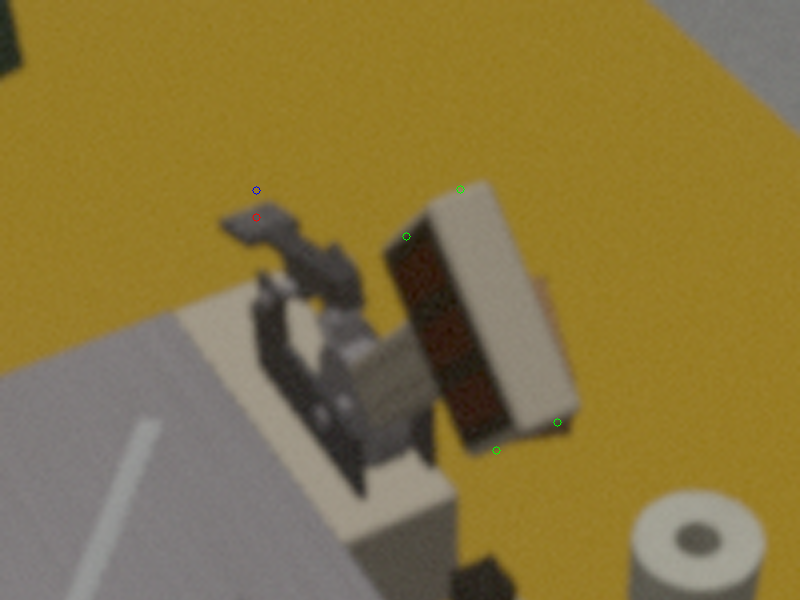

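The paddle sits on the red "pressed" prediction (257,217) and no longer on the blue one. The mast still stands near 0.9 rad, with its head at about 490,320. Next I go above the head's upper edge.

Request:
move_arm(
  jaw=[0,0,0,0,0,0,0,0,0,0],
  dp=[
    [0,3.36,0],
    [0,3.36,0],
    [0,3.36,0],
    [0,3.36,0],
    [0,3.36,0],
    [0,0,0],
    [0,0,2.5],
    [0,0,2],
    [0,0,0],
    [0,0,0],
  ],
  turn=[
    [0,0,0],
    [0,0,0],
    [0,0,0],
    [0,0,0],
    [0,0,0],
    [0,0,0],
    [0,0,0],
    [0,0,0],
    [0,0,0],
    [0,0,0],
  ],
)

```text
time_s: 6.32
position: [0.525, -0.0814, 0.294]
tool_rot: [[-1.0, 0.022, -0.004], [0.022, 1.0, 0.002], [0.004, 0.001, -1.0]]
ft_force: [0.7, -0.0, 1.1]
grip_width: -0.0004
gripper_force: 0.0
```

Request:
move_arm(
  jaw=[0,0,0,0,0,0],
  dp=[
    [0,1.0,1.0],
    [0,0.8,0.5],
    [0,0.8,0.5],
    [0,0.8,0.5],
    [0,0.75,0.6],
    [0,0.75,0.55],
  ],
  turn=[
    [0,0,0],
    [0,0,0],
    [0,0,0],
    [0,0,0],
    [0,0,0],
    [0,0,0],
  ],
)

```text
time_s: 6.82
position: [0.5267, -0.0316, 0.2587]
tool_rot: [[-1.0, 0.022, 0.001], [0.022, 1.0, -0.0], [-0.001, -0.0, -1.0]]
ft_force: [1.7, -0.6, 2.1]
grip_width: 0.0003
gripper_force: 1.1
```

```bash
python3 mk.py .6 pics/p3.png; python3 -c "
from h import *
print(observe()['ft_force'])"
```

```text
6.8167 [ 0.5266602  -0.0315943   0.25867004]
mast_edge 0.86 [319.296 117.408]
pawl_paddle 0.68 [261.888  96.48 ]
pred [321.21741014 121.67726908] [263.63494904  93.91850439] [263.53068747  87.04704753]
[ 0.27052344 -0.52469336 -0.04501572]
```

View pics/p3.png

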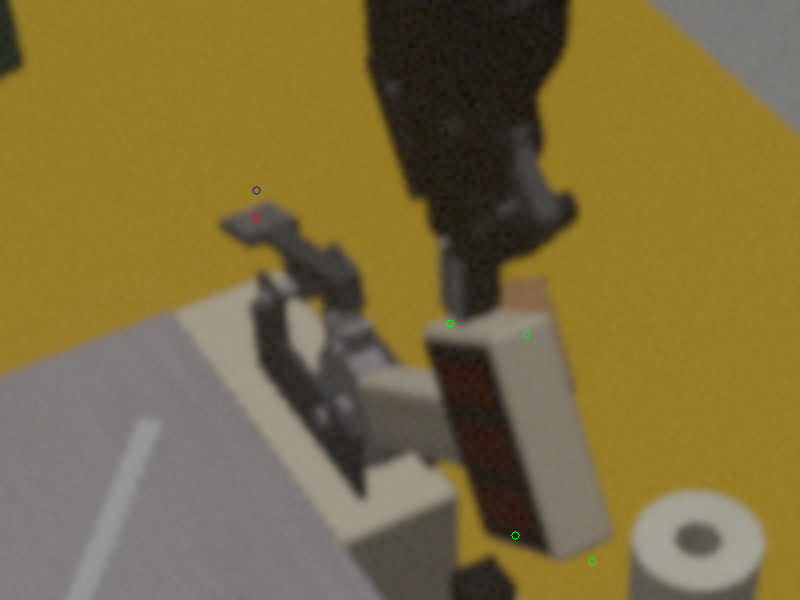

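The fingertip bears on the head's upper edge at about (490,310). The mast is at about 0.63 rad, past the first tooth, and the paddle is still down, so I carry on along the arc.

Request:
move_arm(
  jaw=[0,0,0,0,0,0,0,0,0,0,0,0],
  dp=[
    [0,0.7,0.65],
    [0,0.7,0.65],
    [0,0.63,0.7],
    [0,0.6,0.7],
    [0,0.55,0.8],
    [0,0.55,0.75],
    [0,0.5,0.8],
    [0,0.45,0.85],
    [0,0.4,0.85],
    [0,0.35,0.9],
    [0,0.33,0.9],
    [0,0.27,0.6],
  ],
  turn=[
    [0,0,0],
    [0,0,0],
    [0,0,0],
    [0,0,0],
    [0,0,0],
    [0,0,0],
    [0,0,0],
    [0,0,0],
    [0,0,0],
    [0,0,0],
    [0,0,0],
    [0,0,0],
  ],
)

```text
time_s: 7.97
position: [0.5275, 0.0281, 0.1659]
tool_rot: [[-1.0, 0.022, -0.001], [0.022, 1.0, -0.0], [0.001, -0.0, -1.0]]
ft_force: [1.1, -1.0, 0.7]
grip_width: 0.0001
gripper_force: 0.6
```

Request:
move_arm(
  jaw=[0,0,0,0],
  dp=[
    [0,0,0.3],
    [0,0,0.2],
    [0,0,0],
    [0,0,0],
  ],
  turn=[
    [0,0,0],
    [0,0,0],
    [0,0,0],
    [0,0,0],
  ],
)

```text
time_s: 8.3
position: [0.5276, 0.0284, 0.1647]
tool_rot: [[-1.0, 0.021, 0.002], [0.021, 1.0, 0.0], [-0.002, 0.0, -1.0]]
ft_force: [-9.9, 4.2, 24.0]
grip_width: -0.0006
gripper_force: 12.0
```

Request:
move_arm(
  jaw=[0,0,0,0,0,0,0,0],
  dp=[
    [0,0,0.1],
    [0,0,0],
    [0,0,-2],
    [0,0,-4],
    [0,0,-4],
    [0,0,-4],
    [0,0,-4],
    [0,0,0],
  ],
  turn=[
    [0,0,0],
    [0,0,0],
    [0,0,0],
    [0,0,0],
    [0,0,0],
    [0,0,0],
    [0,0,0],
    [0,0,0],
  ],
)

```text
time_s: 8.97
position: [0.5292, 0.0276, 0.3487]
tool_rot: [[-1.0, 0.022, 0.013], [0.022, 1.0, -0.003], [-0.013, -0.002, -1.0]]
ft_force: [0.3, -0.3, 0.4]
grip_width: -0.0001
gripper_force: 0.0
```

```bash
python3 mk.py 0 pics/p4.png; python3 -c "
from h import *
print(observe()['ft_force'])
for n in ('roll','jar','wrench','carton'):
    for c in('scene',): print(n,[(round(a['location'][0]*640),round(a['location'][1]*480)) for a in cams.mark_of(c,n)[:1]])"
```

```text
8.9667 [0.52924373 0.02757775 0.34868408]
mast_edge 0.65 [337.408 180.72 ]
pawl_paddle 0.82 [263.424  96.912]
pred [338.51968303 182.27181955] [263.63494904  93.91850439] [263.53068747  87.04704753]
[ 0.52037803 -0.36934005 -0.45299425]
roll [(372, 190)]
jar [(355, 306)]
wrench [(223, 213)]
carton []
```

View pics/p4.png

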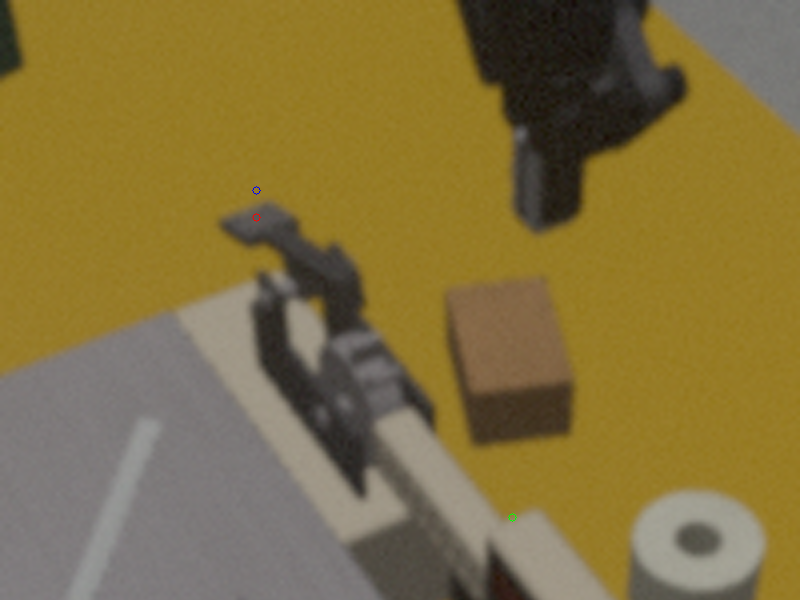

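The mast lies folded: its head starts at about (520,520), matching the prediction for angle 0. The paddle is still pressed (257,217), the carton and roll are where they were, and the gripper is clear.

```bash
python3 -c "
from rig import ticket
print(ticket.close_job())"
```

```text
the job is handed in; nothing more can be done
None
```

The paddle was pressed to its stop and the mast is folded down on its rest with the pawl still free; the things around the scale looked unmoved, and I handed the job in at about 9 s (no verdict was returned).

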